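# Check the console keys and cover the seized one

### The arm

A 6-joint arm with a two-finger parallel gripper is mounted at the origin on the work surface. World frame = base frame: x ahead of the robot, y to its left, z up, the work surface at z = 0. Lengths are in mm, angles in degrees, forces in N, time in s.
With the tool pointing down it reaches from about 350 to 875 mm from the base axis. Payload 4.2 kg.
Tool frame: the origin (TCP) lies between the finger pads; the fingertips stand 8 mm ahead of it and the grasp point (between the pads) lies 11 mm behind it (manip.nose_length is the z of the fingertips in the tool frame, in mm); z points along the fingers, y is the direction in which the jaws open and shut (so a half turn about z gives the same grasp; the last joint's range is limited). The gripper opens to 85 mm and grips with 20 to 120 N. Pads are 22 mm wide; open, the fingers measure 114 mm over their backs; the gripper's body (76 mm by 85 mm) begins 54 mm behind the grasp point. The pads swing forward as they close: fully open they stand 13 mm farther back than shut.
Start: joints at [87.812, 22.042, 0.453, 0, -68.411, -14.817], TCP at [182.756, 597.661, 199.312] pointing down, gripper open.
Joint ranges: [-179.83, 179.83], [-69.29, 118.12], [-61.27, 80.66], [-181.25, 117.63], [-171.15, -9.14], [-177.46, 177.46]. Speed limits (degrees/s): [159.86, 159.86, 180, 180, 180, 180].

### API

Orientations are given as a 3x3 rotation matrix whose columns are the frame's x, y, z axes.
In Python, from station import manip, eyes, job gives the robot as it stands. The module is installed in compiled form; this text tells all that it offers.
- The arm moves only by the shell command python3 -m handwheel 'ROWS' [FORCE]. ROWS is JSON, a list of rows, each a list of 7 numbers: the shift along the tool's x, y, z in m, then the turn, a rotation vector about the tool's x, y, z in rad, then the closure, from -1 (fully open) to 1 (shut). In form: [[x, y, z, ax, ay, az, grip], ...]. A call has 1 to 5 rows; each row shifts and turns the commanded pose from where the row before left it, along the tool's axes as they then stand; what a row does not reach is not made up. A row lasts 1/12 s, in which the tool goes at most 41.7 mm and 7.16 degrees, less where a joint would pass 70% of its speed; a pose out of reach is approached as far as the arm can. A call is refused whole if a number of a shift passes 0.0417 or a number of a turn 0.125, either way. A call with a gripper value outside its range is refused whole. The fingers move at their own pace and stop on an object; FORCE is the grip in N (left out, the last holds). Time passes only in rows, so rows that do not move let the fingers close. It gives the time, the measured TCP pose, the force and the opening at its end, in the units of the state.
- manip.read_state(): the state, without advancing time (a new reading comes with each control period).
- eyes.read_camera(name): name is "scene" or "top" or "wrist"; returns the picture (400x640x3 uint8, red, green, blue); there is no depth.
- eyes.calibration(name): a dict with "camera_matrix" (3x3 intrinsics, pixels), "R" (3x3) and "t" (3): a world point X has camera coordinates R X + t. Camera axes: x right, y down, z forward; pixel columns grow to the right and rows downward; lengths in mm; the calibration is good to about 2 mm. A picture is of the moment at which its call begins: read the wrist's pose just before it. calibration takes no time and is no camera call; for the wrist camera it gives the pose at the moment of the call.
- job.job_done(): hands the job in, once; it reports no verdict.
The state is a dict: "time_s": time; "joint_positions": joint angles; "qvel": joint speeds; "joint_torque": joint torques, N m; "tcp_pos": TCP position; "ee_rot": TCP orientation; "wrist_force": force on the tool from outside, world axes, zero at the start; "ft_torque": the same for the moment, N m; "width": finger opening in mm.
Only numpy, scipy, OpenCV 4.12 (cv2) and the standard library are available. Lean on these libraries where they do the work, as an engineer would, in place of code of your own. Each camera call takes 0.05 s, during which the arm holds its last target. There are 200 camera calls.

### The job

Check the three white push keys of the blue rewind console by feel: press the sound ones straight down until each clicks and stays down, never pushing any key harder than 20 N. One of the three is seized and cannot be clicked within that force; leave it up, and after both sound keys are down put the red cover over it, upright and fully home on the console top, and let go. Leave everything else on the bench where it is.

Things in the scene. Friction and masses are not known exactly. Their poses are not given: they have to be found in the camera images.
- console: blue box fixed to the bench, 150 x 290 x 45 mm high; origin under its centre, z up, y along the row of three keys, x across it, away from the keys (the keys lie 25 mm to the -x side of its middle line, 90 mm apart). Around each key stands an aluminium bezel 40 mm across and 12 mm high
- key_a_top (a point): centre of the top face of the +y end key, a white round button 26 mm across; with the key up it stands 14 mm above its bezel, 26 mm above the console top; it goes down with the key
- key_b_top (a point): centre of the top face of the middle key, a white round button 26 mm across; with the key up it stands 14 mm above its bezel, 26 mm above the console top; it goes down with the key
- key_c_top (a point): centre of the top face of the -y end key, a white round button 26 mm across; with the key up it stands 14 mm above its bezel, 26 mm above the console top; it goes down with the key
- key_a_seat (a point): point on the console's top face on the axis of the +y end key, where the centre of the cover's rim must come; axes as the console's
- key_b_seat (a point): point on the console's top face on the axis of the middle key, where the centre of the cover's rim must come; axes as the console's
- key_c_seat (a point): point on the console's top face on the axis of the -y end key, where the centre of the cover's rim must come; axes as the console's
- key_a (a joint): joint of the +y end key of the console, m: 0 is up, grows as the key is pushed straight down, 0.008 is fully down (hard stop). All keys look alike and are up at the start. Any key needs about 6 N to start moving. A sound key then gets easier, clicks over by itself at 4 to 6 mm and stays down at about 8 mm. The seized key gets harder, about 4.5 N more per mm, and springs back up when let go. Which key is seized changes from start to start
- key_b (a joint): joint of the middle key of the console, m: 0 is up, grows as the key is pushed straight down, 0.008 is fully down (hard stop). All keys look alike and are up at the start. Any key needs about 6 N to start moving. A sound key then gets easier, clicks over by itself at 4 to 6 mm and stays down at about 8 mm. The seized key gets harder, about 4.5 N more per mm, and springs back up when let go. Which key is seized changes from start to start
- key_c (a joint): joint of the -y end key of the console, m: 0 is up, grows as the key is pushed straight down, 0.008 is fully down (hard stop). All keys look alike and are up at the start. Any key needs about 6 N to start moving. A sound key then gets easier, clicks over by itself at 4 to 6 mm and stays down at about 8 mm. The seized key gets harder, about 4.5 N more per mm, and springs back up when let go. Which key is seized changes from start to start
- cover: red plastic cover, 80 to 170 g, standing on the bench: an upside-down cup 54 mm across outside, 46 mm inside, 36 mm high (32 mm inside), closed on top, with a round knob 22 mm across and 30 mm high on it (knob from 36 to 66 mm above the rim). Origin at the centre of its open lower rim, z up to the knob. It fits over bezel and key with 3 mm to spare all round, without touching the key
- loupe: black cylinder 32 mm across, 30 mm high, loose on the +x part of the console; origin under its centre; leave alone
- tape_roll: orange tape roll 90 mm across, 25 mm high; origin under its centre; leave alone
- film_core: yellow film core 50 mm across, 30 mm high; origin under its centre; leave alone
- marker: black marker pen 120 mm long, 14 mm thick, lying on the bench; origin under its middle; leave alone
- splice_brush: small hand brush with wooden handle, about 200 mm long, lying on the bench; origin under it; leave alone
There are look-alikes about, which are no part of the job. Of the things like the cover, leave any that is green or yellow; of the rest the larger one is meant.

How it is judged:
By the outcome, as a careful person would: the job done as asked, in the order asked, and still so for the second after the job is handed in, with the robot touching nothing.
It also fails if it takes over 70 s, if anything falls off the work surface, if the arm or the gripper's body presses on something with over 40 N, if the wrist force passes 120 N, or if a joint passes its speed limit or range.

## Working session

There is one attempt and no reset: what is moved stays moved. The work goes in short steps, Python scripts to look and compute and a shell command to move; the robot and the scene stay as the last step left them, time stands still between calls to the robot, and variables do not carry over. Pictures are saved under pics/ and viewed, about 8 in all and at most 12, crops included, and the job is handed in when it is done.

```bash
mkdir -p pics; python3 - <<'E'
from station import manip, eyes
import cv2,numpy as np
s=manip.read_state();print(s['time_s'],s['tcp_pos'],np.round(s['ee_rot'],3).tolist(),s['wrist_force'],s['width'],manip.nose_length)
for n in('top','scene'):
    im=eyes.read_camera(n);cv2.imwrite(f'pics/{n}0.png',im[:,:,::-1]);c=eyes.calibration(n)
    np.savez(f'pics/{n}_cal.npz',K=c['camera_matrix'],R=c['R'],t=c['t']);print(n,np.round(c['camera_matrix'],1).tolist(),np.round(c['R'],3).tolist(),c['t'])
a=cv2.imread('pics/top0.png');b=cv2.imread('pics/scene0.png')
E
```

```text
0.0 [182.57494975 597.04676087 198.22467194] [[0.956, -0.293, -0.001], [-0.293, -0.956, -0.002], [0.0, 0.002, -1.0]] [ 0.22355824  1.39025215 -0.2152626 ] 85.01223600371361 8.0
top [[440.6, 0.0, 316.7], [0.0, 440.6, 202.0], [0.0, 0.0, 1.0]] [[-0.024, -1.0, -0.001], [-0.996, 0.024, -0.091], [0.091, -0.001, -0.996]] [  -6.1340882   499.35423126 1181.59013627]
scene [[497.2, 0.0, 321.5], [0.0, 497.2, 199.9], [0.0, 0.0, 1.0]] [[-0.209, 0.978, -0.008], [0.586, 0.119, -0.802], [-0.783, -0.172, -0.598]] [ 120.06137265 -251.3973532  1776.41608488]
```

View pics/top0.png

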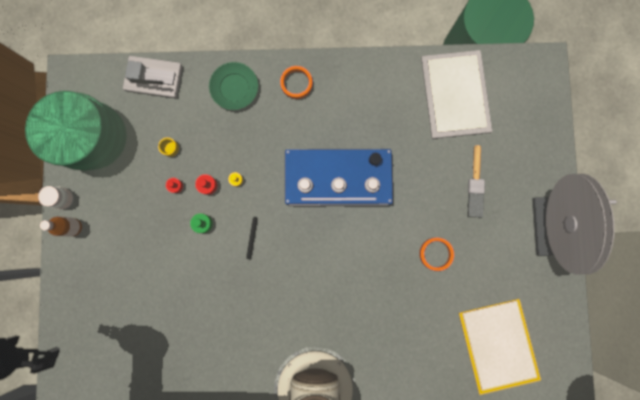

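View pics/scene0.png

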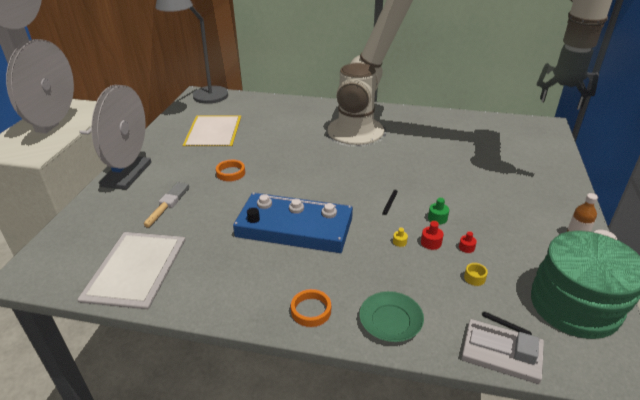

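The top view shows the console at (286–392, 150–207) with keys at (305,185), (339,185) and (372,185). The larger red cover is at (206,184), the small red look-alike at (174,185). The scene view agrees: cover (431,236), keys (264,201), (296,206), (330,211).

```bash
cat > h.py <<'E'
import numpy as np,cv2
def cal(n):
    c=np.load(f'pics/{n}_cal.npz');return c['K'],c['R'],c['t']
def onplane(c,uv,z):
    K,R,t=c;d=R.T@np.linalg.inv(K)@np.array([uv[0],uv[1],1.]);o=-R.T@t;return o+d*(z-o[2])/d[2]
def blobs(mask,amin=20):
    n,l,s,ce=cv2.connectedComponentsWithStats(mask.astype(np.uint8));return [(ce[i].round(1).tolist(),s[i].tolist()) for i in range(1,n) if s[i,4]>=amin]
def tri(c1,u1,c2,u2):
    P=[c[0]@np.c_[c[1],c[2]] for c in(c1,c2)];X=cv2.triangulatePoints(P[0],P[1],np.array(u1,float).reshape(2,1),np.array(u2,float).reshape(2,1))[:,0];return X[:3]/X[3]
E
python3 - <<'E'
from h import *
for n in('top','scene'):
    im=cv2.imread(f'pics/{n}0.png');h=cv2.cvtColor(im,cv2.COLOR_BGR2HSV);H,S,V=cv2.split(h);c=cal(n)
    red=((H<6)|(H>172))&(S>180)&(V>90)
    print(n,'red',blobs(red))
    w=(S<60)&(V>165);m=np.zeros_like(w)
    if n=='top': m[172:198,290:388]=1
    else: m[190:220,250:345]=1
    for b in blobs(w&m,15): print(' key',b,onplane(c,b[0],71).round(1))
    bl=((H>100)&(H<125)&(S>150)); 
    if n=='scene': bl[:,:200]=0;bl[:,400:]=0
    bl=cv2.morphologyEx(bl.astype(np.uint8),cv2.MORPH_OPEN,np.ones((5,5)))
    cn=max(cv2.findContours(bl,0,2)[0],key=cv2.contourArea);r=cv2.minAreaRect(cn);print(' blue',r)
    if n=='top':
        B=cv2.boxPoints(r);P=np.array([onplane(c,b,45) for b in B]);print(P.round(0).tolist())
    for b in blobs(red):
        print(' red z20,z66',onplane(c,b[0],20).round(1),onplane(c,b[0],66).round(1))
a=cv2.imread('pics/top0.png')[120:240,150:400];b=cv2.imread('pics/scene0.png')[180:260,230:480]
cv2.imwrite('pics/crop.png',np.vstack([cv2.resize(a,(750,360),interpolation=2),cv2.resize(b,(750,240),interpolation=2)]))
E
```

```text
top red [([205.1, 183.9], [197, 176, 18, 17, 229]), ([173.3, 184.9], [167, 179, 14, 13, 130])]
 key ([303.6, 184.2], [298, 178, 12, 14, 133]) [542.4  15.2  71. ]
 key ([337.7, 183.9], [332, 178, 13, 14, 137]) [541.  -74.5  71. ]
 key ([371.6, 183.6], [366, 178, 13, 13, 127]) [ 539.7 -163.8   71. ]
 blue ((338.0, 176.0), (50.0, 102.0), 90.0)
[[638.0, 59.0, 45.0], [631.0, -217.0, 45.0], [495.0, -212.0, 45.0], [502.0, 61.0, 45.0]]
 red z20,z66 [556.6 287.5  20. ] [550.2 275.8  66. ]
 red z20,z66 [556.  374.9  20. ] [549.6 359.9  66. ]
scene red [([431.8, 236.3], [421, 221, 22, 28, 428]), ([467.3, 242.7], [459, 232, 17, 20, 239])]
 key ([264.1, 197.0], [260, 195, 11, 6, 43]) [ 545.8 -163.3   71. ]
 key ([268.0, 202.2], [264, 199, 7, 6, 16]) [ 566.  -146.2   71. ]
 key ([295.9, 201.4], [292, 199, 9, 6, 48]) [547.9 -74.7  71. ]
 key ([329.0, 205.9], [325, 203, 10, 7, 50]) [549.7  15.2  71. ]
 key ([297.1, 207.4], [290, 204, 13, 6, 24]) [572.5 -65.1  71. ]
 key ([332.2, 212.0], [328, 209, 8, 6, 19]) [573.4  28.3  71. ]
 blue ((292.6300048828125, 221.58998107910156), (113.1370849609375, 45.96194076538086), 8.130102157592773)
 red z20,z66 [557.8 286.5  20. ] [612.8 282.7  66. ]
 red z20,z66 [564.9 375.1  20. ] [619.5 366.5  66. ]
```

View pics/crop.png

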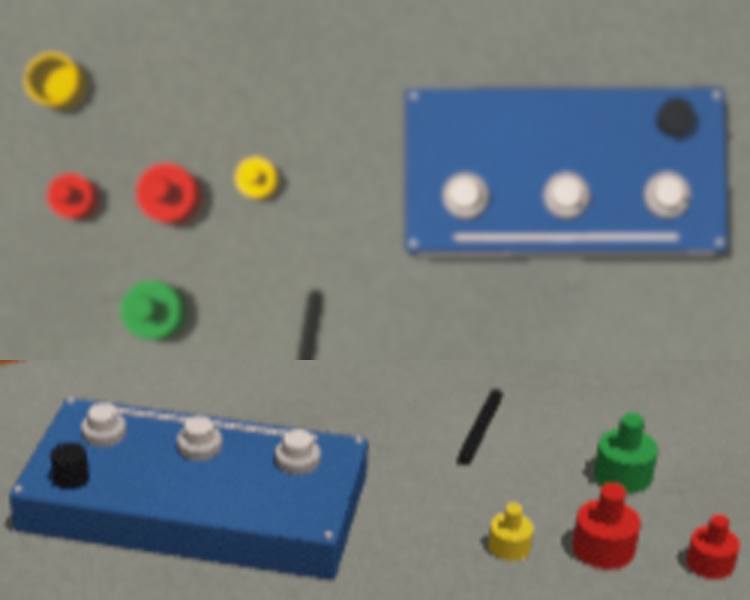

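Keys are at about a (544,16), b (543,-74), c (541,-163); the cover is near (553,285). I'm aligning the tool with the world axes, closing the fingers and travelling to above key a.

```bash
python3 -m handwheel '[[0,0,0,0,0,-0.1,1],[0,0,0,0,0,-0.1,1],[0,0,0,0,0,-0.097,1],[0.0212,0.0342,0,0,0,0,1],[0.0212,0.0342,0,0,0,0,1]]' 
R='[0.0212,0.0342,0,0,0,0,1]'
python3 -m handwheel '[[0.0212,0.0342,0,0,0,0,1],[0.0212,0.0342,0,0,0,0,1],[0.0212,0.0342,0,0,0,0,1],[0.0212,0.0342,0,0,0,0,1],[0.0212,0.0342,0,0,0,0,1]]'
python3 -m handwheel '[[0.0212,0.0342,0,0,0,0,1],[0.0212,0.0342,0,0,0,0,1],[0.0212,0.0342,0,0,0,0,1],[0.0212,0.0342,0,0,0,0,1],[0.0212,0.0342,0,0,0,0,1]]'
python3 -m handwheel '[[0.0212,0.0342,0,0,0,0,1],[0.0212,0.0342,0,0,0,0,1],[0.0212,0.0342,0,0,0,0,1],[0,0,0,0,0,0,1],[0,0,0,0,0,0,1]]'
cat >> h.py <<'E'
def look(name):
    from station import manip,eyes
    s=manip.read_state();c=eyes.calibration('wrist');im=eyes.read_camera('wrist')[:,:,::-1].copy()
    cv2.imwrite(f'pics/{name}.png',im);np.savez(f'pics/{name}_cal.npz',K=c['camera_matrix'],R=c['R'],t=c['t'])
    print(s['time_s'],s['tcp_pos'].round(1) if hasattr(s['tcp_pos'],'round') else s['tcp_pos'],np.round(s['ee_rot'],3).tolist(),np.round(s['wrist_force'],2),s['width'],'cam at',(-c['R'].T@c['t']).round(0));return im
E
python3 -c "
from h import *
look('w1')"
```

```text
time_s: 0.52
tcp_pos: [224.6, 529.0, 197.8]
ee_rot: [[1.0, 0.003, -0.0], [0.003, -1.0, -0.002], [-0.0, 0.002, -1.0]]
wrist_force: [0.2, -0.2, 0.5]
width: 25.6
time_s: 0.93
tcp_pos: [331.6, 356.2, 199.1]
ee_rot: [[1.0, 0.001, -0.0], [0.001, -1.0, -0.0], [-0.0, 0.0, -1.0]]
wrist_force: [1.4, -0.2, -0.3]
width: -0.1
time_s: 1.35
tcp_pos: [437.6, 185.4, 199.2]
ee_rot: [[1.0, 0.001, -0.0], [0.001, -1.0, 0.0], [-0.0, -0.0, -1.0]]
wrist_force: [-0.1, 0.1, -0.3]
width: -0.1
time_s: 1.77
tcp_pos: [501.2, 82.7, 198.5]
ee_rot: [[1.0, -0.005, -0.002], [-0.005, -1.0, -0.0], [-0.002, 0.0, -1.0]]
wrist_force: [0.0, 0.5, 0.0]
width: 0.1
1.7667 [501.2  82.7 198.5] [[1.0, -0.005, -0.002], [-0.005, -1.0, -0.0], [-0.002, 0.0, -1.0]] [0.02 0.48 0.03] 0.05707072804656677 cam at [568.  83. 372.]
```

View pics/w1.png

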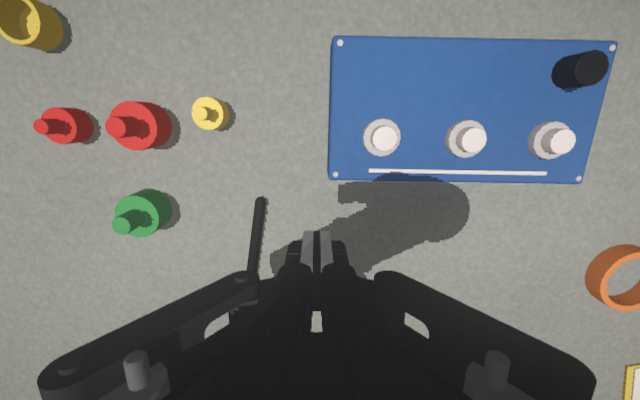

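The wrist view shows the key tops at (385,137), (472,139) and (561,141), and the cover at about (140,126) with its knob end at (121,126). Next I measure both.

```bash
python3 - <<'E'
from h import *
im=cv2.imread('pics/w1.png');H,S,V=cv2.split(cv2.cvtColor(im,cv2.COLOR_BGR2HSV));c=cal('w1')
m=np.zeros(H.shape,bool);m[115:162,355:580]=1
for th in(200,225):
  for b in blobs((S<60)&(V>th)&m,60): print(th,b,onplane(c,b[0],71).round(1))
# bezel+key circle blobs
for b in blobs((S<80)&(V>120)&m,60): print('bez',b)
red=((H<6)|(H>172))&(S>130)&(V>70)
for b in blobs(red,300): print('red',b)
cv2.imwrite('pics/w1c.png',np.vstack([cv2.resize(im[105:170,350:590],(720,195)),cv2.resize(im[80:170,20:260],(720,270))]))
E
```

```text
200 ([381.7, 137.2], [364, 120, 36, 36, 868]) [545.4  17.   71. ]
200 ([468.6, 138.6], [449, 121, 38, 36, 786]) [543.5 -70.2  71. ]
200 ([561.5, 142.1], [538, 129, 38, 28, 502]) [ 539.5 -164.2   71. ]
200 ([538.0, 140.8], [535, 131, 9, 21, 97]) [ 541.  -140.3   71. ]
225 ([384.5, 138.1], [373, 127, 24, 23, 436]) [544.5  14.2  71. ]
225 ([473.7, 139.8], [463, 129, 23, 23, 422]) [542.3 -75.5  71. ]
225 ([562.4, 141.2], [551, 130, 24, 23, 411]) [ 540.4 -164.9   71. ]
bez ([381.1, 136.8], [362, 118, 39, 39, 1188])
bez ([465.5, 138.2], [445, 119, 42, 39, 1267])
bez ([551.0, 139.4], [527, 121, 49, 39, 1429])
red ([138.6, 125.0], [105, 102, 66, 48, 2470])
red ([64.6, 125.1], [33, 108, 60, 36, 1629])
```

View pics/w1c.png

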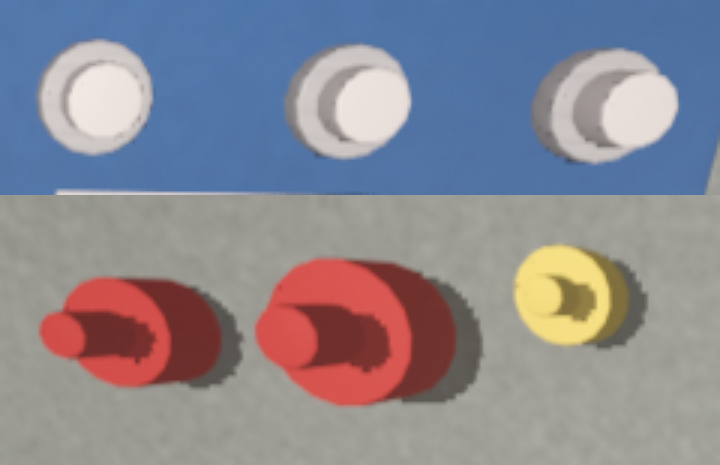

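```bash
python3 -m handwheel '[[0.0144,0.0228,0.03,0,0,0,1],[0.0144,0.0228,0.03,0,0,0,1],[0.0144,0.0228,0.03,0,0,0,1],[0,0,0.017,0,0,0,1],[0,0,0,0,0,0,1]]'; python3 -m handwheel '[[0,0,0.001,0,0,0,1],[0,0,0,0,0,0,1]]'; python3 -c "
from station import manip
for i in range(2): s=manip.read_state();print(s['tcp_pos'],s['wrist_force'])"
```

```text
time_s: 2.23
tcp_pos: [540.7, 16.1, 87.9]
ee_rot: [[1.0, -0.0, -0.01], [-0.001, -1.0, -0.002], [-0.01, 0.002, -1.0]]
wrist_force: [-1.3, -1.2, -0.1]
width: 0.1
time_s: 2.4
tcp_pos: [544.7, 17.8, 92.6]
ee_rot: [[1.0, 0.003, 0.002], [0.003, -1.0, 0.0], [0.002, -0.0, -1.0]]
wrist_force: [0.1, -0.4, -0.3]
width: -0.3
[544.65681484  17.84036846  92.61290201] [ 0.10173879 -0.35618906 -0.25719223]
[544.65681484  17.84036846  92.61290201] [ 0.10173879 -0.35618906 -0.25719223]
```

```bash
python3 -m handwheel '[[0,0.003,0.009,0,0,0,1],[0,0,0.001,0,0,0,1],[0,0,0,0,0,0,1],[0,0,0,0,0,0,1]]'; for i in 1 2 3 4; do python3 -m handwheel '[[0,0,0.001,0,0,0,1],[0,0,0,0,0,0,1]]'|egrep 'tcp|force'; done
```

```text
time_s: 2.73
tcp_pos: [544.2, 13.6, 81.8]
ee_rot: [[1.0, 0.001, 0.001], [0.001, -1.0, 0.0], [0.001, -0.0, -1.0]]
wrist_force: [-0.2, -0.2, -0.1]
width: -0.2
tcp_pos: [544.2, 13.4, 80.5]
wrist_force: [0.3, -0.4, -1.1]
tcp_pos: [544.0, 13.3, 79.2]
wrist_force: [0.6, 0.0, 0.0]
tcp_pos: [544.0, 13.3, 78.1]
wrist_force: [-0.7, -0.1, -0.3]
tcp_pos: [544.0, 13.3, 77.1]
wrist_force: [0.6, 0.6, -0.3]
```

```bash
for i in 1 2 3 4; do python3 -m handwheel '[[0,0,0.0005,0,0,0,1],[0,0,0,0,0,0,1]]'|egrep 'tcp|force'; done
```

```text
tcp_pos: [544.0, 13.3, 76.7]
wrist_force: [0.8, 0.2, -0.2]
tcp_pos: [544.0, 13.3, 76.2]
wrist_force: [-0.2, 0.8, -0.5]
tcp_pos: [544.0, 13.3, 75.7]
wrist_force: [0.7, 0.1, 0.1]
tcp_pos: [544.0, 13.3, 75.2]
wrist_force: [-0.5, -0.3, -0.1]
```

```bash
python3 -c "
from h import *
a=look('w2');from station import eyes
b=eyes.read_camera('scene')[:,:,::-1]
cv2.imwrite('pics/w2v.png',np.hstack([cv2.resize(a[60:360,200:440],(400,500)),cv2.resize(b[140:265,280:380],(400,500))]))"
```

```text
4.0667 [544.   13.3  75.2] [[1.0, 0.0, -0.0], [0.0, -1.0, -0.0], [-0.0, 0.0, -1.0]] [-0.52 -0.3  -0.09] -0.1698907994242617 cam at [611.  14. 249.]
```

View pics/w2v.png

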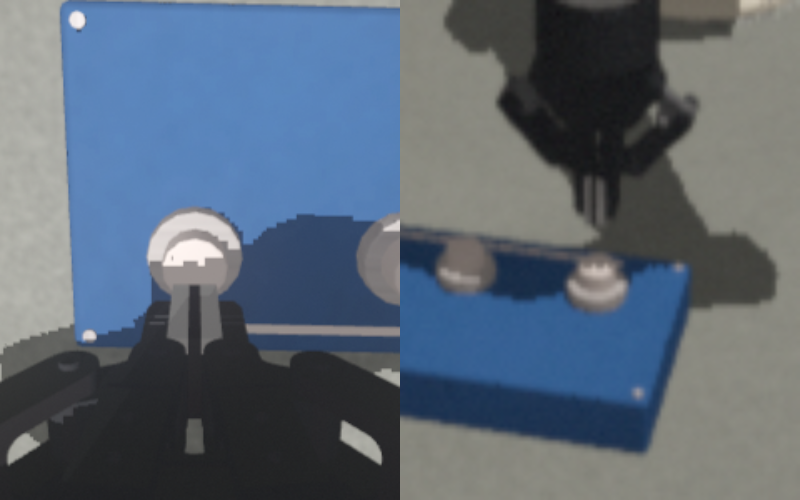

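```bash
python3 - <<'E'
from h import *
s=cal('scene');w=cal('w2')
def proj(c,X): p=c[0]@(c[1]@np.array(X,float)+c[2]);return (p[:2]/p[2]).round(1)
for z in(67.2,75,85): print(z,'scene',proj(s,[544,13.3,z]),'wrist',proj(w,[544,13.3,z]))
print('key', proj(s,[544.5,14.5,71]),proj(w,[544.5,14.5,71]))
# key by wrist2: crop coords of key top -> full px
u=[200+195*240/400,60+255*300/500];print(u,onplane(w,u,71),onplane(w,u,45))
k=cal('w1')
print('tri w1-w2',tri(k,[384.5,138.1],w,u))
print('tri top-w1',tri(cal('top'),[303.6,184.2],k,[384.5,138.1]),'tri top-scene',tri(cal('top'),[303.6,184.2],s,[329,205.9]))
print('tri w1-scene',tri(k,[384.5,138.1],s,[329,204.9]))
E
```

```text
67.2 scene [328.7 205.7] wrist [316.7 220.8]
75 scene [328.7 203.3] wrist [316.7 225.1]
85 scene [328.7 200.3] wrist [316.7 231.1]
key [329.1 204.7] [314.8 222.1]
[317.0, 213.0] [550.61499208  13.09254098  71.        ] [541.80994502  13.01452657  45.        ]
tri w1-w2 [544.34516047  11.90417533  55.74911025]
tri top-w1 [543.21420334  14.79379688  69.43625919] tri top-scene [543.23724151  14.55214953  66.0934249 ]
tri w1-scene [544.45188457  14.09638216  70.25351844]
```

```bash
python3 - <<'E'
from h import *
print('tip',tri(cal('scene'),[329.5,196],cal('w2'),[317,231]))
im=cv2.imread('pics/w2.png')[190:300,270:370];
from station import eyes
b=eyes.read_camera('scene')[:,:,::-1];cv2.imwrite('pics/s2.png',b)
cv2.imwrite('pics/w2z.png',np.hstack([cv2.resize(im,(400,440),interpolation=0),cv2.resize(b[175:219,310:350],(400,440),interpolation=0)]))
E
```

```text
tip [551.06103782  15.76531514 104.08548426]
```

View pics/w2z.png

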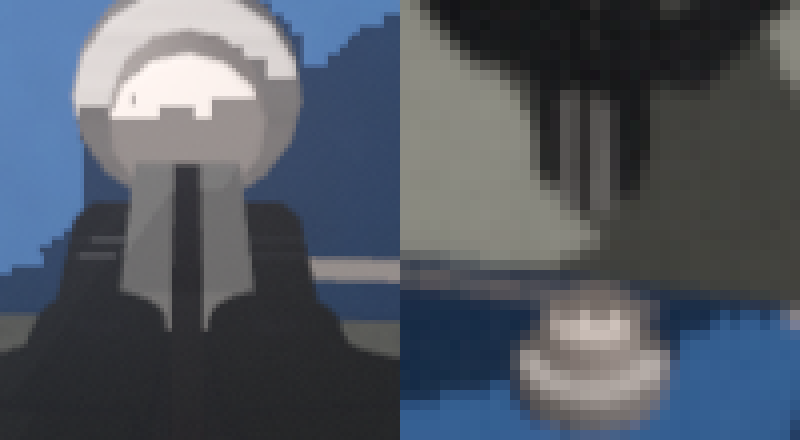

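Both views put the visible fingertips about 30 mm above the key, although the TCP reading says they should have touched. No force is felt, so I'm lowering gently and watching the force.

```bash
for i in 1 2 3 ; do python3 -m handwheel '[[0,0,0.001,0,0,0,1],[0,0,0,0,0,0,1]]'|egrep 'tcp|force'; done; python3 -c "
from station import manip,eyes
import cv2
b=eyes.read_camera('scene')[:,:,::-1];cv2.imwrite('pics/s3.png',b)
g=cv2.cvtColor(b,6)
a=cv2.cvtColor(cv2.imread('pics/s2.png'),6)
for r in range(188,212): print(r,a[r,325:336],g[r,325:336])
"
```

```text
tcp_pos: [543.9, 13.3, 74.1]
wrist_force: [-0.4, -0.3, -0.5]
tcp_pos: [543.9, 13.3, 73.1]
wrist_force: [-0.4, 0.5, -0.1]
tcp_pos: [544.0, 13.3, 72.1]
wrist_force: [0.6, 0.6, -0.8]
188 [38 82 71 45 83 86 49 28 30 31 61] [40 81 73 44 82 84 47 29 29 33 62]
189 [38 81 70 44 84 89 50 33 30 32 63] [37 82 71 45 84 88 51 33 28 32 63]
190 [40 83 73 43 85 93 51 33 27 37 62] [37 81 72 42 84 92 54 34 30 32 62]
191 [38 82 69 44 84 93 52 30 30 48 65] [37 82 71 44 85 92 54 35 26 37 64]
192 [43 83 71 46 88 93 56 33 33 55 66] [38 81 72 45 90 93 59 31 30 47 63]
193 [77 85 75 50 92 94 56 34 37 60 64] [44 83 76 49 94 95 55 30 31 52 64]
194 [114  94  79  50  93  94  63  46  50  63  64] [77 90 79 50 92 94 53 29 36 58 63]
195 [129 104  84  51  89  93  73  62  61  64  65] [115  99  81  47  92  94  62  48  54  62  64]
196 [133 122 113  73  77  80  71  65  63  66  64] [130 105  87  58  89  93  72  63  63  66  65]
197 [133 132 129 110  80  69  66  64  66  66  66] [134 121 114 105  86  79  69  64  64  65  64]
198 [136 135 134 128 110  72  65  65  64  64  64] [135 135 132 129 109  74  66  64  64  65  63]
199 [13
[... 496 characters left out ...]
106 107 100  92  70  62  53]
205 [109 105 109 118 109 109 118 107  97  90  75] [109 107 109 117 109 109 108 106  97  88  74]
206 [136 125 130 168 130 130 169 130 120  90  71] [137 124 130 168 130 121 120 121 119  90  70]
207 [158 173 178 196 180 179 196 173 128  86  59] [158 172 178 196 180 177 176 168 128  85  59]
208 [140 171 181 190 191 191 187 171 133  96  75] [142 170 181 191 191 191 185 170 133  96  74]
209 [113 132 145 158 162 166 160 148 135 106  97] [111 132 145 157 162 165 160 148 136 105  96]
210 [108 113 121 129 133 139 142 143 141 151 148] [107 113 121 128 134 140 141 141 142 150 146]
211 [118 116 120 123 132 136 140 144 158 173 171] [120 116 120 124 131 137 140 143 158 173 170]
```

```bash
for i in 1 2 3 4 5 6; do python3 -m handwheel '[[0,0,0.001,0,0,0,1],[0,0,0.001,0,0,0,1],[0,0,0,0,0,0,1]]'|egrep 'tcp|force'; done; python3 -c "
from station import manip,eyes
import cv2
b=eyes.read_camera('scene')[:,:,::-1];cv2.imwrite('pics/s4.png',b)
g=cv2.cvtColor(b,6)
for r in range(192,212): print(r,g[r,322:338])
"
```

```text
tcp_pos: [543.9, 13.3, 70.1]
wrist_force: [0.8, 0.1, -0.7]
tcp_pos: [543.9, 13.3, 68.1]
wrist_force: [0.2, 0.5, -0.2]
tcp_pos: [543.9, 13.3, 66.1]
wrist_force: [0.3, -0.2, 0.2]
tcp_pos: [543.9, 13.3, 64.1]
wrist_force: [0.1, -0.6, 0.1]
tcp_pos: [543.9, 13.3, 62.1]
wrist_force: [0.2, -0.5, 0.8]
tcp_pos: [543.9, 13.3, 60.1]
wrist_force: [-0.8, -0.5, -0.0]
192 [130  88  41  38  83  70  43  83  84  49  31  29  28  61  66  65]
193 [130  90  39  39  82  72  44  82  86  51  30  28  33  61  67  64]
194 [130  89  40  40  81  71  47  84  89  54  36  28  34  60  66  66]
195 [131  91  38  39  81  70  46  85  92  49  31  26  36  63  66  66]
196 [129  94  40  42  80  70  45  85  93  54  30  31  47  66  68  67]
197 [130 115  63  49  82  71  45  88  93  57  33  32  56  65  67  65]
198 [133 130 108  93  89  71  46  92  94  55  31  41  63  64  65  67]
199 [132 132 130 121  98  74  46  93  94  68  53  57  61  64  64  65]
200 [131 130 132 128 103  85  53  86  91  73  63  63  63  65  65  66]
201 [111 104 117 103  87  79  57  72  76  69  66  64  65  66  63  63]
202 [74 67 82 66 59 63 62 66 68 63 65 65 63 64 62 65]
203 [78 76 79 69 68 80 88 90 90 81 68 56 57 57 58 59]
204 [ 76  81  91  96  95 101 106 108 106  99  90  69  60  52  47  51]
205 [ 56  64  86 104 106 106 108 108 107 107 107  96  89  73  49  43]
206 [ 43  52  84 111 120 120 121 121 121 121 120 107  88  72  52  40]
207 [ 43  63 100 144 172 175 176 176 176 174 167 118  85  76  68  46]
208 [ 60  79 103 139 170 179 189 190 191 185 171 118  92  87  69  45]
209 [ 88  91  98 111 132 147 158 161 166 159 148 126  96  88  66  48]
210 [136 107 103 107 114 120 128 133 139 141 143 136 108  98  77  45]
211 [146 149 147 118 116 120 125 132 137 140 144 155 153 148 109  56]
```

```bash
for i in 1 2 3 4 5 6 7 8; do python3 -m handwheel '[[0,0,0.001,0,0,0,1],[0,0,0,0,0,0,1]]'|egrep 'tcp|force'|tr '\n' ' '; done; python3 -c "
from h import *
from station import eyes
a=look('w5');b=eyes.read_camera('scene')[:,:,::-1];cv2.imwrite('pics/s5.png',b)
cv2.imwrite('pics/v5.png',np.hstack([cv2.resize(a[150:320,240:400],(480,510),interpolation=0),cv2.resize(b[170:221,315:345],(300,510),interpolation=0)]))
"
```

```text
tcp_pos: [544.0, 13.3, 59.2] wrist_force: [0.0, 0.8, -1.0] tcp_pos: [544.0, 13.3, 58.1] wrist_force: [0.8, -0.5, 0.0] tcp_pos: [543.9, 13.3, 57.1] wrist_force: [0.6, -0.3, -0.3] tcp_pos: [544.0, 13.3, 56.1] wrist_force: [0.1, 0.2, -0.4] tcp_pos: [543.9, 13.3, 55.1] wrist_force: [0.5, 0.1, 1.1] tcp_pos: [544.0, 13.3, 54.1] wrist_force: [-0.4, -0.0, -0.4] tcp_pos: [544.0, 13.3, 53.1] wrist_force: [-0.3, 0.2, 0.3] tcp_pos: [543.9, 13.3, 52.1] wrist_force: [0.7, 0.7, 0.4] 7.65 [543.9  13.3  52.1] [[1.0, 0.0, -0.0], [0.0, -1.0, -0.0], [-0.0, 0.0, -1.0]] [0.69 0.73 0.38] 0.29224289817152527 cam at [611.  14. 226.]
```

View pics/v5.png

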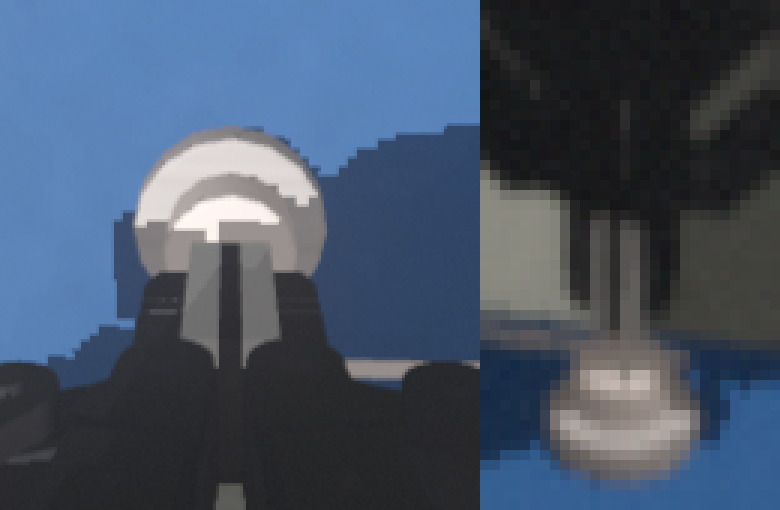

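```bash
python3 -m handwheel '[[0.002,0,0,0,0,0,1],[0,0,0,0,0,0,1]]'|grep tcp; for i in 1 2 3 4 5; do python3 -m handwheel '[[0,0,0.001,0,0,0,1],[0,0,0,0,0,0,1]]'|egrep 'tcp|force'|tr '\n' ' '; done
```

```text
tcp_pos: [546.5, 13.4, 52.4]
tcp_pos: [546.0, 13.3, 51.1] wrist_force: [0.2, 0.4, 0.2] tcp_pos: [545.9, 13.3, 50.1] wrist_force: [0.3, -0.5, -0.4] tcp_pos: [545.9, 13.3, 49.1] wrist_force: [0.1, 0.3, -0.0] tcp_pos: [546.0, 13.3, 48.2] wrist_force: [-0.6, 0.2, -0.4] tcp_pos: [546.0, 13.3, 47.1] wrist_force: [0.9, -0.2, -1.0]
```

```bash
for i in 1 2 3; do python3 -m handwheel '[[0,0,0.001,0,0,0,1],[0,0,0,0,0,0,1]]'|egrep 'tcp|force'|tr '\n' ' '; done
```

```text
tcp_pos: [546.0, 13.3, 46.1] wrist_force: [0.4, 0.8, 0.0] tcp_pos: [545.9, 13.3, 45.1] wrist_force: [0.3, -0.4, -0.2] tcp_pos: [545.9, 13.3, 44.1] wrist_force: [0.2, 0.2, 0.5]
```

```bash
python3 - <<'E'
from h import *
from station import eyes
b=eyes.read_camera('scene')[:,:,::-1];g=cv2.cvtColor(b,6)
for r in range(199,213): print(r,g[r,324:336])
E
```

```text
199 [40 47 82 71 43 85 94 44 30 29 37 60]
200 [39 48 82 70 45 84 94 46 30 28 39 61]
201 [33 48 82 71 45 89 95 47 31 30 50 63]
202 [37 50 82 70 46 94 96 45 29 33 56 64]
203 [70 65 82 70 47 93 95 47 33 39 56 57]
204 [87 88 87 69 49 94 96 70 60 64 60 52]
205 [83 99 92 76 51 92 98 91 92 92 89 75]
206 [ 83 103 102  93  79  96 100 104 106 106  87  70]
207 [ 92 106 109 112 107 108 114 115 109 106  81  59]
208 [ 96 109 128 141 151 125 157 148 116 105  91  79]
209 [ 97 108 125 138 150 131 159 153 118 104  92  87]
210 [ 97 105 114 120 127 130 139 140 128 107  93  88]
211 [104 112 114 120 124 131 136 141 140 113 102  96]
212 [149 152 145 134 137 140 145 152 160 151 147 133]
```

```bash
for i in 1 2 ; do python3 -m handwheel '[[0,0,0.001,0,0,0,1],[0,0,0,0,0,0,1]]'|egrep 'tcp|force'|tr '\n' ' '; done
```

```text
tcp_pos: [546.0, 13.3, 43.2] wrist_force: [0.5, -0.2, -0.3] tcp_pos: [545.9, 13.3, 42.1] wrist_force: [0.3, 0.7, 0.2]
```

```bash
for i in 1 2 ; do python3 -m handwheel '[[0,0,0.001,0,0,0,1],[0,0,0,0,0,0,1]]'|egrep 'tcp|force'|tr '\n' ' '; done
```

```text
tcp_pos: [545.9, 13.3, 41.1] wrist_force: [0.1, 0.2, 0.3] tcp_pos: [546.0, 13.3, 40.1] wrist_force: [0.2, -0.4, -0.5]
```

```bash
python3 -m handwheel '[[0,0,0.001,0,0,0,1],[0,0,0,0,0,0,1]]'|egrep 'tcp|force'|tr '\n' ' '
python3 -c "
from h import *
from station import eyes
a=look('w6');b=eyes.read_camera('scene')[:,:,::-1];cv2.imwrite('pics/s6.png',b)
cv2.imwrite('pics/v6.png',np.hstack([cv2.resize(a[150:320,240:400],(480,510),interpolation=0),cv2.resize(b[170:221,315:345],(300,510),interpolation=0)]))
"
```

```text
tcp_pos: [546.1, 13.3, 39.2] wrist_force: [0.3, 0.1, -0.2] 10.1333 [546.1  13.3  39.2] [[1.0, 0.0, -0.0], [0.0, -1.0, -0.0], [-0.0, 0.0, -1.0]] [ 0.33  0.08 -0.22] -0.2541575413839527 cam at [613.  14. 213.]
```

View pics/v6.png

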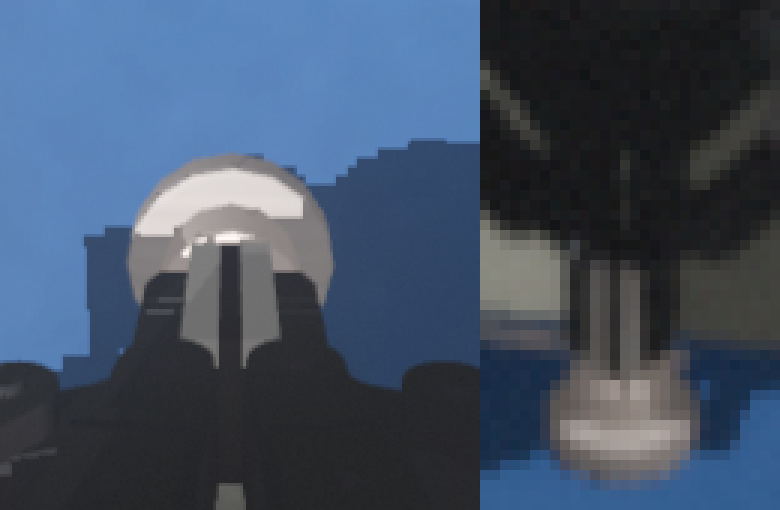

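```bash
for i in 1 2 ; do python3 -m handwheel '[[0,0,0.001,0,0,0,1],[0,0,0,0,0,0,1]]'|egrep 'tcp|force'|tr '\n' ' '; done; python3 -c "
from h import *
from station import eyes
w=cal('w6')
print(onplane(w,[317,231],71),onplane(w,[317,231],80), tri(cal('scene'),[329.5,207.7],w,[317,231]))
b=eyes.read_camera('scene')[:,:,::-1];g=cv2.cvtColor(b,6)
for r in range(203,213): print(r,g[r,324:336])"
```

```text
tcp_pos: [546.2, 13.3, 38.8] wrist_force: [-1.5, -0.2, 5.6] tcp_pos: [546.2, 13.3, 38.2] wrist_force: [-1.8, 0.6, 7.4] [555.11539992  13.21351848  71.        ] [558.78072655  13.24049985  80.        ] [552.71416226  16.05824779  67.32681467]
203 [31 48 81 71 45 90 94 47 34 34 42 55]
204 [37 50 82 70 47 92 95 44 31 37 54 54]
205 [53 61 87 73 48 93 96 48 38 62 84 74]
206 [77 90 93 77 49 94 96 69 74 90 85 70]
207 [ 92 106  98  88  78  95 107 103 100 104  82  58]
208 [ 97 107 121 130 158 119 150 156 118 106  91  77]
209 [ 96 107 125 135 160 132 154 160 118 103  92  87]
210 [ 95 105 113 119 132 130 139 139 113 103  92  88]
211 [101 112 115 115 125 131 136 137 119 107 101  95]
212 [147 152 144 124 134 140 144 151 154 151 147 133]
```

Contact at TCP z≈39, so the closed fingertips are really about 32 mm behind the stated TCP. From here I press in small steps.

```bash
for i in 1 2 3; do python3 -m handwheel '[[0,0,0.0005,0,0,0,1],[0,0,0,0,0,0,1]]'|egrep 'tcp|force'|tr '\n' ' '; done
```

```text
tcp_pos: [546.2, 13.3, 37.9] wrist_force: [-3.2, 1.0, 7.6] tcp_pos: [546.2, 13.3, 37.7] wrist_force: [-3.1, 0.4, 9.6] tcp_pos: [546.2, 13.3, 37.4] wrist_force: [-4.2, 0.2, 11.6]
```

```bash
for i in 1 2; do python3 -m handwheel '[[0,0,0.0005,0,0,0,1],[0,0,0,0,0,0,1]]'|egrep 'tcp|force'|tr '\n' ' '; done; python3 -c "
from station import manip
s=manip.read_state();print(s['ft_torque'],s['ee_rot'],s['joint_torque'])"
```

```text
tcp_pos: [546.2, 13.3, 37.1] wrist_force: [-4.3, 0.2, 11.6] tcp_pos: [546.2, 13.3, 36.8] wrist_force: [-5.5, 0.9, 13.5] [ 0.28023101  1.45812599 -0.0116427 ] [[ 9.99999153e-01  1.07145496e-03  7.38613452e-04]
 [ 1.07173537e-03 -9.99999354e-01 -3.79352801e-04]
 [ 7.38206515e-04  3.80144077e-04 -9.99999655e-01]] [-5.45634571e-01 -2.96550518e+01  1.25780404e+01  2.59790897e+00
  1.29386477e+00  4.44259684e-03]
```

Key a resists with a rising force of about 4.3 N/mm, which matches the seized key. I'm letting it up and trying key b.

```bash
python3 -m handwheel '[[0,0,-0.01,0,0,0,1],[0,0,-0.01,0,0,0,1],[-0.0006,0.03,0,0,0,0,1],[-0.0006,0.03,0,0,0,0,1],[-0.0008,0.029,0,0,0,0,1]]'|egrep 'tcp|force'; python3 -m handwheel '[[0,0,0,0,0,0,1],[0,0,0.006,0,0,0,1],[0,0,0.006,0,0,0,1],[0,0,0,0,0,0,1],[0,0,0,0,0,0,1]]'|egrep 'tcp|force'
```

```text
tcp_pos: [544.4, -76.2, 55.5]
wrist_force: [1.0, 0.5, -0.0]
tcp_pos: [543.7, -74.9, 42.1]
wrist_force: [0.0, -0.4, 0.2]
```

```bash
for i in 1 2 3 4; do python3 -m handwheel '[[0,0,0.001,0,0,0,1],[0,0,0,0,0,0,1]]'|egrep 'tcp|force'|tr '\n' ' '; done
```

```text
tcp_pos: [544.2, -75.0, 41.7] wrist_force: [-0.3, -0.0, -0.7] tcp_pos: [544.1, -75.4, 40.8] wrist_force: [-0.4, -0.7, 0.1] tcp_pos: [544.0, -75.6, 39.7] wrist_force: [-0.1, -0.2, -0.7] tcp_pos: [544.3, -75.7, 39.2] wrist_force: [-0.8, 0.2, 0.7]
```

```bash
for i in 1 2 3; do python3 -m handwheel '[[0,0,0.001,0,0,0,1],[0,0,0,0,0,0,1]]'|egrep 'tcp|force'|tr '\n' ' '; done
```

```text
tcp_pos: [544.3, -75.7, 38.3] wrist_force: [-2.2, 0.8, 4.4] tcp_pos: [544.3, -75.7, 37.1] wrist_force: [-1.3, 0.4, 4.4] tcp_pos: [544.3, -75.7, 35.6] wrist_force: [-0.3, 0.3, 1.1]
```

Key b is sound: its force is falling.

```bash
for i in 1 2 3; do python3 -m handwheel '[[0,0,0.001,0,0,0,1],[0,0,0,0,0,0,1]]'|egrep 'tcp|force'|tr '\n' ' '; done
```

```text
tcp_pos: [543.8, -75.7, 34.2] wrist_force: [0.0, -0.5, -0.4] tcp_pos: [543.7, -75.7, 33.2] wrist_force: [-0.6, -1.2, -0.3] tcp_pos: [543.9, -75.7, 32.4] wrist_force: [0.7, -0.4, 0.1]
```

Key b gave way to zero force at about 5 mm, so it clicked. Next is key c.

```bash
python3 -m handwheel '[[0,0,-0.01,0,0,0,1],[0,0,-0.012,0,0,0,1],[-0.0006,0.03,0,0,0,0,1],[-0.0006,0.03,0,0,0,0,1],[-0.0008,0.029,0,0,0,0,1]]'|egrep 'tcp|force'; python3 -m handwheel '[[0,0,0,0,0,0,1],[0,0,0.006,0,0,0,1],[0,0,0.006,0,0,0,1],[0,0,0,0,0,0,1],[0,0,0,0,0,0,1]]'|egrep 'tcp|force'; for i in 1 2 3; do python3 -m handwheel '[[0,0,0.001,0,0,0,1],[0,0,0,0,0,0,1]]'|egrep 'tcp|force'|tr '\n' ' '; done
```

```text
tcp_pos: [542.7, -165.3, 56.1]
wrist_force: [0.9, 0.7, 0.2]
tcp_pos: [541.7, -163.7, 42.2]
wrist_force: [0.0, -0.1, 0.5]
tcp_pos: [542.2, -164.0, 41.8] wrist_force: [-0.2, -0.0, 0.7] tcp_pos: [542.2, -164.4, 40.8] wrist_force: [0.5, 0.1, 0.6] tcp_pos: [542.0, -164.6, 39.7] wrist_force: [-0.0, 0.5, 0.0]
```

```bash
for i in 1 2 3 4; do python3 -m handwheel '[[0,0,0.001,0,0,0,1],[0,0,0,0,0,0,1]]'|egrep 'tcp|force'|tr '\n' ' '; done
```

```text
tcp_pos: [542.3, -164.7, 39.2] wrist_force: [-0.0, 0.0, 1.3] tcp_pos: [542.3, -164.7, 38.4] wrist_force: [-0.7, 0.6, 5.5] tcp_pos: [542.3, -164.7, 37.0] wrist_force: [-1.3, -0.5, 2.6] tcp_pos: [542.1, -164.7, 35.4] wrist_force: [1.3, -0.4, 0.7]
```

```bash
for i in 1 2 3; do python3 -m handwheel '[[0,0,0.001,0,0,0,1],[0,0,0,0,0,0,1]]'|egrep 'tcp|force'|tr '\n' ' '; done
```

```text
tcp_pos: [541.7, -164.6, 34.1] wrist_force: [0.6, -0.4, 0.2] tcp_pos: [541.8, -164.6, 33.3] wrist_force: [-0.3, -0.3, -0.5] tcp_pos: [541.9, -164.6, 32.5] wrist_force: [-0.8, 0.4, -0.5]
```

Key c clicked too. I'm rising, checking the keys on the way and heading for the cover.

```bash
python3 -m handwheel '[[0,0,-0.041,0,0,0,1],[0,0,-0.041,0,0,0,1],[0,0,-0.041,0,0,0,-0.1],[-0.0035,-0.037,-0.0055,0,0,0,-0.1],[-0.0035,-0.037,-0.0055,0,0,0,-0.1]]'|egrep 'tcp|force'; python3 -m handwheel '[[-0.0035,-0.037,-0.0055,0,0,0,-0.1],[-0.0035,-0.037,-0.0055,0,0,0,-0.1],[-0.0035,-0.037,-0.0055,0,0,0,-0.1],[-0.0035,-0.037,-0.0055,0,0,0,-0.1],[-0.0035,-0.037,-0.0055,0,0,0,-0.1]]'|egrep 'tcp|force'
python3 -c "
from h import *
look('k1')"
python3 -m handwheel '[[-0.0035,-0.037,-0.0055,0,0,0,-0.1],[-0.0035,-0.037,-0.0055,0,0,0,-0.1],[-0.0035,-0.037,-0.0055,0,0,0,-0.1],[-0.0035,-0.037,-0.0055,0,0,0,-0.1],[-0.0035,-0.037,-0.0055,0,0,0,-0.1]]'|egrep 'tcp|force'
python3 -m handwheel '[[0,0,0,0,0,0,-0.1],[0,0,0,0,0,0,-0.1]]'|egrep 'tcp|force'
python3 -c "
from h import *
look('k2')
a=cv2.imread('pics/k1.png');b=cv2.imread('pics/k2.png')
cv2.imwrite('pics/k.png',np.vstack([cv2.resize(a[90:190,:],(640,100)),b]))"
```

```text
tcp_pos: [536.6, -91.0, 169.8]
wrist_force: [-0.1, 0.4, -1.5]
tcp_pos: [516.9, 96.0, 194.8]
wrist_force: [0.3, 0.2, 0.4]
17.2833 [516.9  96.  194.8] [[1.0, 0.0, 0.0], [0.0, -1.0, 0.0], [0.0, -0.0, -1.0]] [0.29 0.23 0.37] 47.05441667136192 cam at [584.  96. 369.]
tcp_pos: [499.4, 280.9, 222.2]
wrist_force: [0.8, -0.1, 1.1]
tcp_pos: [499.6, 281.1, 221.6]
wrist_force: [-0.1, -0.6, -0.8]
17.9167 [499.6 281.1 221.6] [[1.0, 0.003, -0.0], [0.003, -1.0, 0.0], [-0.0, -0.0, -1.0]] [-0.05 -0.6  -0.77] 47.083886636583124 cam at [566. 282. 395.]
```

View pics/k.png

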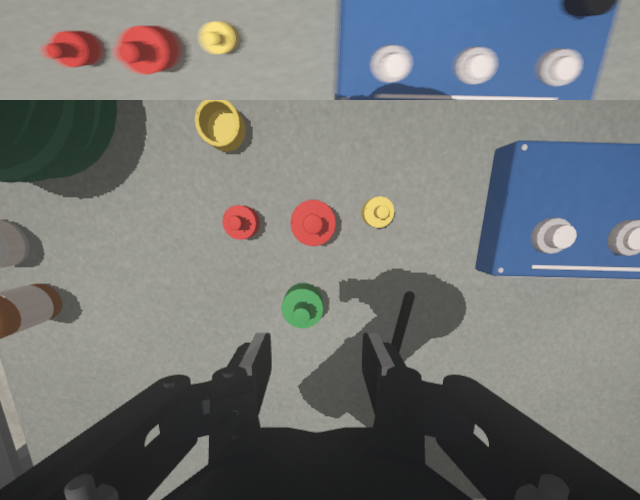

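In this view the cover's knob is at (312,124) and keys b and c look lower than a.

```bash
python3 - <<'E'
from h import *
c=cal('k2');im=cv2.imread('pics/k2.png');H,S,V=cv2.split(cv2.cvtColor(im,cv2.COLOR_BGR2HSV))
red=((H<6)|(H>172))&(S>130)&(V>70)
for b in blobs(red,300): print('red',b,onplane(c,b[0],30).round(1))
print(V[100:150:2,290:340:2])
g=cv2.medianBlur(im[:,:,2],3)[95:155,285:345]
cs=cv2.HoughCircles(cv2.resize(g,None,fx=4,fy=4,interpolation=2),cv2.HOUGH_GRADIENT,1,20,param1=60,param2=18,minRadius=25,maxRadius=110)
for u,v,r in cs[0][:4]:
  p=[285+u/4,95+v/4];print(p,r/4,onplane(c,p,66).round(1),onplane(c,p,36).round(1))
for n in('w1','k1'):
  c=cal(n);im=cv2.imread(f'pics/{n}.png');H,S,V=cv2.split(cv2.cvtColor(im,cv2.COLOR_BGR2HSV));m=np.zeros(H.shape,bool);m[100:182,340:585]=1
  for b in blobs((S<60)&(V>225)&m,60): print(n,b,'z71',onplane(c,b[0],71).round(1),'z63',onplane(c,b[0],63).round(1))
E
```

```text
red ([312.9, 122.5], [291, 100, 45, 46, 1613]) [557.  285.4  30. ]
red ([240.4, 121.8], [223, 106, 36, 33, 965]) [557.6 372.2  30. ]
[[159 158 155 155 153 152 155 153 167 194 202 199 197 197 184 152 153 157
  157 157 156 156 156 158 157]
 [158 157 155 155 153 154 192 209 218 217 217 218 217 217 216 214 193 155
  154 154 156 160 158 155 154]
 [154 155 156 157 158 205 218 218 218 217 217 217 216 217 216 216 216 214
  176 157 159 161 157 154 150]
 [153 153 156 161 211 219 218 218 218 217 217 216 217 216 216 216 216 216
  215 171 128 159 155 155 153]
 [152 153 161 210 219 219 218 218 218 217 217 217 217 217 216 216 215 216
  215 215 176  91 156 157 160]
 [156 155 193 219 219 219 218 218 218 217 218 217 217 216 216 216 215 215
  216 215 213 111  92 150 162]
 [158 163 218 218 218 218 218 218 218 217 217 217 217 217 216 216 216 216
  215 214 214 190  93 101 138]
 [158 201 218 218 218 218 217 218 217 208 201 200 200 196 216 215 215 215
  214 214 215 212 116  93 113]
 [160 218 218 218 218 218 217 216 200 215 219 218 216 212 189 211 215 215
  214 214 215 214 188  92  92]
 [167 219 218 218 218 
[... 1977 characters left out ...]
59.9 289.3  66. ] [559.3 290.   36. ]
w1 ([384.5, 138.1], [373, 127, 24, 23, 436]) z71 [544.5  14.2  71. ] z63 [543.9  12.3  63. ]
w1 ([473.7, 139.8], [463, 129, 23, 23, 422]) z71 [542.3 -75.5  71. ] z63 [541.6 -79.7  63. ]
w1 ([562.4, 141.2], [551, 130, 24, 23, 411]) z71 [ 540.4 -164.9   71. ] z63 [ 539.7 -171.5   63. ]
w1 ([456.4, 171.5], [369, 170, 177, 4, 323]) z71 [510.1 -62.   71. ] z63 [508.6 -65.8  63. ]
k1 ([394.7, 155.4], [384, 144, 22, 23, 399]) z71 [544.   17.4  71. ] z63 [542.9  15.2  63. ]
k1 ([479.9, 156.2], [470, 146, 21, 22, 368]) z71 [543.1 -68.4  71. ] z63 [542.  -72.8  63. ]
k1 ([566.2, 158.1], [556, 148, 21, 22, 333]) z71 [ 541.1 -155.7   71. ] z63 [ 540.  -162.4   63. ]
```

k1 spacing fits keys b and c 8 mm down and a up (about 90 mm apart each when a is taken at z71 and b, c at z63). Knob at about (556,285.5). Approaching it.

```bash
python3 -m handwheel '[[0.0117,-0.0009,0.032,0,0,0,-0.1],[0.0117,-0.0009,0.032,0,0,0,-0.1],[0.0117,-0.0009,0.032,0,0,0,-0.1],[0.0117,-0.0009,0.032,0,0,0,-0.1],[0.0117,-0.0009,0.032,0,0,0,-0.1]]'|egrep 'tcp|force'; python3 -m handwheel '[[0,0,0,0,0,0,-0.1],[0,0,0,0,0,0,-0.1],[0,0,0,0,0,0,-0.1]]'|egrep 'tcp|force'; python3 -c "
from h import *
a=look('g1');c=cal('g1')
H,S,V=cv2.split(cv2.cvtColor(a,cv2.COLOR_BGR2HSV));red=((H<6)|(H>172))&(S>130)&(V>70)
for b in blobs(red,300): print('red',b)
from station import eyes
b=eyes.read_camera('scene')[:,:,::-1];cv2.imwrite('pics/g1v.png',np.hstack([cv2.resize(a[60:310,160:480],(448,350)),cv2.resize(b[160:260,380:480],(350,350))]))"
```

```text
tcp_pos: [559.0, 281.9, 60.5]
wrist_force: [0.9, -0.0, 0.1]
tcp_pos: [559.3, 283.3, 63.3]
wrist_force: [-0.0, 0.2, 1.5]
18.6333 [559.3 283.3  63.3] [[1.0, -0.0, 0.002], [-0.0, -1.0, 0.001], [0.002, -0.001, -1.0]] [-0.03  0.2   1.53] 46.893757088926144 cam at [626. 283. 237.]
red ([312.6, 209.5], [276, 171, 74, 77, 4425])
red ([197.2, 206.2], [166, 178, 64, 57, 2781])
```

View pics/g1v.png

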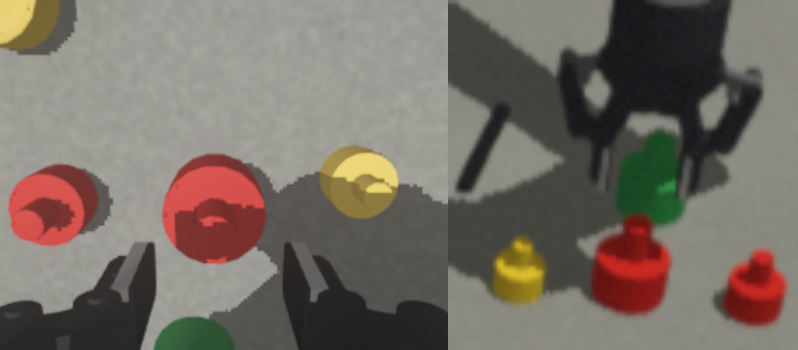

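The jaws straddle the knob: in the left panel the pad tips at 150 and 285 lie either side of the knob at 213. Lowering now.

```bash
python3 -m handwheel '[[0,0,0.015,0,0,0,-0.1],[0,0,0.015,0,0,0,-0.1],[0,0,0.008,0,0,0,-0.1],[0,0,0,0,0,0,-0.1],[0,0,0,0,0,0,-0.1]]'|egrep 'tcp|force'; python3 -m handwheel '[[0,0,0.005,0,0,0,-0.1],[0,0,0.005,0,0,0,-0.1],[0,0,0,0,0,0,-0.1],[0,0,0,0,0,0,-0.1]]'|egrep 'tcp|force'
```

```text
tcp_pos: [558.8, 284.2, 25.0]
wrist_force: [-0.7, 0.2, 0.3]
tcp_pos: [558.4, 283.7, 13.7]
wrist_force: [0.0, -0.4, 0.2]
```

```bash
python3 -m handwheel '[[0,0.0,0.005,0,0,0,-0.1],[0,0,0,0,0,0,-0.1],[0,0,0,0,0,0,-0.1]]'|egrep 'tcp|force|width'; python3 -m handwheel '[[0,0,0,0,0,0,1],[0,0,0,0,0,0,1],[0,0,0,0,0,0,1],[0,0,0,0,0,0,1],[0,0,0,0,0,0,1]]' 40|egrep 'tcp|force|width';  python3 -m handwheel '[[0,0,0,0,0,0,1],[0,0,0,0,0,0,1]]' 40|egrep 'tcp|force|width'
```

```text
tcp_pos: [558.3, 283.7, 8.4]
wrist_force: [-0.3, -0.3, -0.0]
width: 47.0
tcp_pos: [558.7, 284.0, 9.0]
wrist_force: [-0.1, 0.5, 0.5]
width: 21.1
tcp_pos: [558.7, 284.0, 9.0]
wrist_force: [0.5, 0.7, 0.8]
width: 21.2
```

```bash
python3 -m handwheel '[[0,0,-0.01,0,0,0,1],[0,0,-0.02,0,0,0,1],[0,0,-0.03,0,0,0,1],[0,0,-0.03,0,0,0,1],[0,0,-0.01,0,0,0,1]]'|egrep 'tcp|force|width';  python3 -m handwheel '[[0,0,0,0,0,0,1],[0,0,0,0,0,0,1]]' |egrep 'tcp|force|width'
python3 - <<'E'
from h import *
a=look('c1');c=cal('c1')
from station import manip
p=np.array(manip.read_state()['tcp_pos'])
H,S,V=cv2.split(cv2.cvtColor(a,cv2.COLOR_BGR2HSV));red=((H<6)|(H>172))&(S>130)&(V>60)
for b in blobs(red,300): print('red',b)
m=red.astype(np.uint8);m[:, :240]=0;m[:,400:]=0
cn=max(cv2.findContours(m,0,1)[0],key=cv2.contourArea)[:,0,:]
# top-disc front outline: first red pixel per column
cols={}
for u,v in cn: cols[u]=min(v,cols.get(u,999))
pts=np.array([[u,v] for u,v in sorted(cols.items())]);print(pts[::4].tolist())
for dz in (27,-9):
  w=np.array([onplane(c,q,p[2]+dz)[:2] for q in pts if q[1]<pts[:,1].min()+25])-p[:2]
  A=np.c_[2*w,np.ones(len(w))];s=np.linalg.lstsq(A,(w**2).sum(1),rcond=None)[0];print(dz,'centre rel tcp',s[:2],'r',np.sqrt(s[2]+s[0]**2+s[1]**2))
E
```

```text
tcp_pos: [560.8, 285.1, 114.4]
wrist_force: [0.7, 0.6, 0.2]
width: 20.5
tcp_pos: [558.0, 283.7, 108.8]
wrist_force: [0.1, -1.0, -2.2]
width: 20.5
20.9 [558.  283.7 108.8] [[1.0, -0.0, -0.0], [-0.0, -1.0, 0.001], [-0.0, -0.001, -1.0]] [ 0.09 -1.01 -2.22] 20.540868709577843 cam at [625. 284. 283.]
red ([217.4, 190.0], [192, 167, 52, 47, 1842])
red ([316.2, 233.7], [268, 185, 97, 110, 6048])
[[268, 239], [272, 223], [276, 213], [280, 206], [284, 199], [288, 196], [292, 193], [296, 190], [300, 188], [304, 187], [308, 186], [312, 185], [316, 185], [320, 185], [324, 185], [328, 186], [332, 188], [336, 189], [340, 192], [344, 196], [348, 199], [352, 206], [356, 214], [360, 223], [364, 235]]
27 centre rel tcp [11.03561035  0.77922272] r 21.565205185021494
-9 centre rel tcp [-2.70446323  0.81278484] r 26.80889812135891
```

Lifted and held; the rim outline fit puts the cover centre at TCP + (-2.7, +0.8), r=26.8. Carrying it to key a, target TCP (547.1, 13.5).

```bash
python3 -m handwheel '[[-0.0011,0.027,0,0,0,0,1],[-0.0011,0.027,0,0,0,0,1],[-0.0011,0.027,0,0,0,0,1],[-0.0011,0.027,0,0,0,0,1],[-0.0011,0.027,0,0,0,0,1]]' |egrep 'tcp|width'; python3 -m handwheel '[[-0.0011,0.027,0,0,0,0,1],[-0.0011,0.027,0,0,0,0,1],[-0.0011,0.027,0,0,0,0,1],[-0.0011,0.027,0,0,0,0,1],[-0.0011,0.027,0,0,0,0,1]]'|egrep 'tcp|width'; python3 -m handwheel '[[0,0,0,0,0,0,1],[0,0,0,0,0,0,1],[0,0,0,0,0,0,1],[0,0,0,0,0,0,1]]'
python3 - <<'E'
from h import *
a=look('c2');c=cal('c2')
from station import manip
p=np.array(manip.read_state()['tcp_pos'])
H,S,V=cv2.split(cv2.cvtColor(a,cv2.COLOR_BGR2HSV));red=((H<6)|(H>172))&(S>130)&(V>60)
m=red.astype(np.uint8);m[:, :240]=0;m[:,400:]=0
cn=max(cv2.findContours(m,0,1)[0],key=cv2.contourArea)[:,0,:]
cols={}
for u,v in cn: cols[u]=min(v,cols.get(u,999))
pts=np.array([[u,v] for u,v in sorted(cols.items())])
w=np.array([onplane(c,q,p[2]-9)[:2] for q in pts if q[1]<pts[:,1].min()+25])-p[:2]
s=np.linalg.lstsq(np.c_[2*w,np.ones(len(w))],(w**2).sum(1),rcond=None)[0];print('centre rel tcp',s[:2])
# keys b,c bezel/key
mm=np.zeros(H.shape,bool);mm[120:300,370:]=1
for b in blobs((S<70)&(V>120)&mm,200): print(b,onplane(c,b[0],57).round(1))
for b in blobs((S<60)&(V>222)&mm,150): print('top',b,onplane(c,b[0],63).round(1))
E
```

```text
tcp_pos: [551.3, 147.0, 106.4]
width: 20.5
tcp_pos: [545.7, 12.2, 106.6]
width: 20.5
time_s: 22.12
tcp_pos: [547.2, 14.4, 107.9]
ee_rot: [[1.0, 0.001, -0.002], [0.001, -1.0, -0.0], [-0.002, 0.0, -1.0]]
wrist_force: [0.1, 0.2, -0.1]
width: 20.6
22.1167 [547.2  14.4 107.9] [[1.0, 0.001, -0.002], [0.001, -1.0, -0.0], [-0.002, 0.0, -1.0]] [ 0.05  0.19 -0.1 ] 20.566475256386944 cam at [614.  15. 282.]
centre rel tcp [-2.89563286  0.22191637]
([575.3, 245.7], [420, 120, 220, 180, 13473]) [ 509.3 -199.5   57. ]
([429.6, 205.2], [406, 181, 48, 49, 1787]) [544.4 -75.4  57. ]
([538.0, 207.6], [510, 183, 57, 50, 2205]) [ 542.4 -162.    57. ]
([456.2, 244.9], [370, 241, 166, 9, 808]) [ 510.1 -100.9   57. ]
top ([547.6, 212.2], [532, 197, 32, 31, 750]) [ 540.5 -165.5   63. ]
```

```bash
python3 -m handwheel '[[0,0.0005,0.012,0,0,0,1],[0,0,0.012,0,0,0,1],[0,0,0,0,0,0,1],[0,0,0,0,0,0,1]]'|egrep 'tcp|force'; for i in 1 2 3; do python3 -m handwheel '[[0,0,0.002,0,0,0,1],[0,0,0.002,0,0,0,1],[0,0,0,0,0,0,1]]'|egrep 'tcp|force'|tr '\n' ' '; done
```

```text
tcp_pos: [547.2, 13.9, 84.3]
wrist_force: [-0.6, 0.4, -0.1]
tcp_pos: [547.7, 13.6, 81.0] wrist_force: [-0.8, 0.2, -2.1] tcp_pos: [547.3, 13.3, 76.5] wrist_force: [-0.4, 0.1, -1.0] tcp_pos: [547.2, 13.3, 72.3] wrist_force: [0.3, -0.7, -1.0]
```

```bash
for i in 1 2 3 4 5 6 7; do python3 -m handwheel '[[0,0,0.001,0,0,0,1],[0,0,0.001,0,0,0,1],[0,0,0,0,0,0,1]]'|egrep 'tcp|force'|tr '\n' ' '; done
```

```text
tcp_pos: [547.4, 13.3, 70.6] wrist_force: [-0.6, 0.4, -1.0] tcp_pos: [547.4, 13.3, 68.6] wrist_force: [0.6, 0.2, -1.2] tcp_pos: [547.4, 13.3, 66.6] wrist_force: [-1.2, 0.2, -2.3] tcp_pos: [547.4, 13.3, 64.6] wrist_force: [-0.0, -0.2, -0.6] tcp_pos: [547.4, 13.3, 62.6] wrist_force: [0.5, 0.1, -1.5] tcp_pos: [547.4, 13.3, 60.6] wrist_force: [-0.5, 0.1, -1.6] tcp_pos: [547.4, 13.3, 58.6] wrist_force: [0.4, -0.8, -0.7]
```

The rim is past the bezel top with no contact. Lowering the last 5 mm gently until it touches.

```bash
for i in 1 2 3 4 5; do python3 -m handwheel '[[0,0,0.001,0,0,0,1],[0,0,0,0,0,0,1]]'|egrep 'tcp|force'|tr '\n' ' '; done
```

```text
tcp_pos: [547.5, 13.3, 57.6] wrist_force: [-0.2, -0.2, -2.0] tcp_pos: [547.5, 13.3, 56.6] wrist_force: [-0.1, -0.4, -1.2] tcp_pos: [547.4, 13.3, 55.6] wrist_force: [0.6, -0.0, -0.9] tcp_pos: [547.5, 13.3, 54.7] wrist_force: [0.5, 0.0, -1.2] tcp_pos: [547.8, 13.4, 54.0] wrist_force: [-1.4, -0.3, 0.1]
```

```bash
python3 -m handwheel '[[0,0,0.0005,0,0,0,1],[0,0,0,0,0,0,1]]'|egrep 'tcp|force'; python3 -m handwheel '[[0,0,0,0,0,0,0.2],[0,0,0,0,0,0,0.0],[0,0,0,0,0,0,-0.1],[0,0,0,0,0,0,-0.1],[0,0,0,0,0,0,-0.1]]'|egrep 'tcp|force|width'; python3 -m handwheel '[[0,0,-0.01,0,0,0,-0.1],[0,0,-0.03,0,0,0,-0.1],[0,0,-0.04,0,0,0,-0.1],[-0.03,0,-0.02,0,0,0,-0.1],[-0.03,0,-0.02,0,0,0,-0.1]]'|egrep 'tcp|force|width';python3 -m handwheel '[[-0.01,0,0,0,0,0,-0.1],[0,0,0,0,0,0,-0.1],[0,0,0,0,0,0,-0.1]]'|egrep 'tcp|force'
python3 - <<'E'
from h import *
from station import eyes
a=look('f1');b=eyes.read_camera('scene')[:,:,::-1].copy();cv2.imwrite('pics/fs.png',b)
cv2.imwrite('pics/f.png',np.hstack([cv2.resize(a[40:260,220:620],(480,264)),cv2.resize(b[160:260,230:370],(308,264))]))
c=cal('f1');H,S,V=cv2.split(cv2.cvtColor(a,cv2.COLOR_BGR2HSV));red=((H<6)|(H>172))&(S>130)&(V>60)
m=red.astype(np.uint8);print(blobs(m,300))
E
```

```text
tcp_pos: [547.9, 13.4, 53.9]
wrist_force: [-0.4, 1.3, 4.8]
tcp_pos: [547.5, 13.3, 53.1]
wrist_force: [0.1, 0.3, -0.9]
width: 47.1
tcp_pos: [488.5, 13.6, 175.7]
wrist_force: [-0.7, 0.1, 0.4]
width: 46.8
tcp_pos: [477.6, 13.4, 173.9]
wrist_force: [0.8, -0.3, -1.0]
27.0833 [477.6  13.4 173.9] [[1.0, 0.001, 0.002], [0.001, -1.0, 0.001], [0.002, -0.001, -1.0]] [ 0.78 -0.33 -1.04] 46.93494096484188 cam at [544.  14. 348.]
[([316.1, 112.0], [286, 81, 61, 63, 3015]), ([4.8, 105.3], [0, 88, 13, 33, 316])]
```

View pics/f.png

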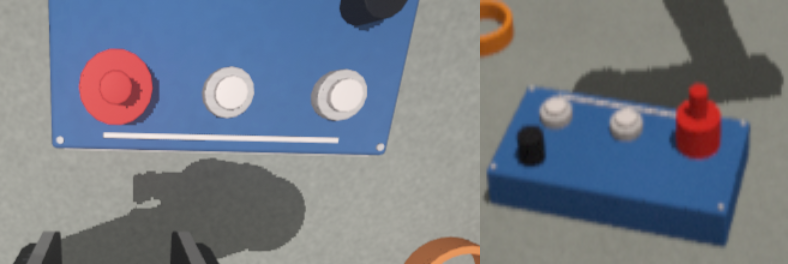

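The final views show the cover upright over key a at (316,112), with keys b and c low in their bezels. I'll do one numeric check and hand in.

```bash
python3 - <<'E'
from h import *
a=cv2.imread('pics/f1.png');c=cal('f1');H,S,V=cv2.split(cv2.cvtColor(a,cv2.COLOR_BGR2HSV))
m=np.zeros(H.shape,bool);m[90:150,380:540]=1
for b in blobs((S<60)&(V>225)&m,150): print('key top',b[0],[onplane(c,b[0],z)[:2].round(1).tolist() for z in(71,63)])
red=(((H<6)|(H>172))&(S>130)&(V>60)).astype(np.uint8);red[:,:200]=0
cn=max(cv2.findContours(red,0,1)[0],key=cv2.contourArea);(u,v),r=cv2.minEnclosingCircle(cn);print('cover',u,v,r,onplane(c,(u,v),81).round(1), 'z52',onplane(c,(u,v),52).round(1),'r at 81 =',np.linalg.norm(onplane(c,(u+r,v),81)-onplane(c,(u,v),81)))
from station import job
print(job.job_done())
E
```

```text
key top [412.7, 116.6] [[542.6, -73.5], [542.5, -76.0]]
key top [508.7, 118.8] [[540.6, -160.6], [540.5, -165.6]]
cover 316.0 111.91129302978516 31.488319396972656 [546.6  13.8  81. ] z52 [546.8  13.8  52. ] r at 81 = 27.299060666360702
the job is handed in; nothing more can be done
None
```

The two sound keys, b and c, are down and the red cover stands over the seized key a. I handed the job in at about 27 s, with the gripper open and clear.

- **Key a (seized):** its force rose by about 4 N per mm. I stopped at 13.5 N straight down (about 14.6 N with the sideways part) and let it back up.
- **Keys b and c (sound):** each peaked at 4–6 N, then the force fell to about zero as it gave way. The last picture fits both at 8 mm down.
- **Cover:** the rim passed the bezel without touching and met the console top with about 5 N at the expected height. In the last picture it stands upright, centred at about (546.7, 13.8) mm against the key axis at (544.4, 14.3). That 2 mm difference is within the camera calibration error and the 3 mm clearance.

**Disagreement in the data:** with the jaws shut, the fingertips were about 32 mm behind the reported TCP, not 8 mm ahead of it. I relied on the images and felt contact for all heights instead.

**Not checked:** I did not measure the positions of the other things on the bench. No unexpected force showed during the job, and nothing looked moved in the last views.

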